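Push a condemned nozzle nut through the flap of the reject box

ROBOT

A 6-joint arm with a two-finger parallel gripper is mounted at the origin on the work surface. World frame = base frame: x ahead of the robot, y to its left, z up, the work surface at z = 0. Lengths are in m, angles in degrees, forces in N, time in s.
With the tool pointing down it reaches from about 0.25 to 0.725 m from the base axis. Payload 9.7 kg.
Tool frame: the origin (TCP) lies midway between the tips of the shut fingers; the grasp point (between the pads) lies 19 mm behind it; x points along the fingers, y is the direction in which the jaws open and shut, and the axes are right-handed (so a half turn about x gives the same grasp; the last joint's range is limited). The gripper opens to 85 mm and grips with 20 to 120 N. Pads are 22 mm wide; open, the fingers measure 114 mm over their backs; the gripper's body (76 mm by 85 mm) begins 54 mm behind the grasp point. The pads swing forward as they close: fully open they stand 13 mm farther back than shut.
Start: joints at [-75.573, 4.979, 10.078, 95.1, 0, 90], TCP at [0.137, -0.533, 0.231] pointing down, gripper open.
Joint ranges: [-179.16, 179.16], [-48.56, 103.87], [-65.8, 70.77], [-126.05, 130.52], [-82.76, 87.17], [-180, 180]. Speed limits (degrees/s): [127.2, 127.2, 147.25, 180, 180, 180].

INTERFACE

Orientations are given as [roll, pitch, yaw] about the fixed x, y, z axes, in that order (R = Rz(yaw) Ry(pitch) Rx(roll)).
In Python, from workcell import bot, cams gives the robot as it stands.
- The arm moves only by the tool apply_moves, never from a script. Its argument "commands" is a list of rows, each a list of 5 numbers: the shift along the tool's x, y, z in m, then the turn about the tool's x in rad, then the opening, from -1 (shut) to 1 (fully open). In form: [[tx, ty, tz, roll, hand], ...]. A call has 1 to 12 rows; each row is the pose to reach, as a shift and turn from the pose measured when the call began, along the tool's axes at that moment; what a row does not reach only later rows make up. A row lasts 1/10 s, in which the tool goes at most 50 mm and 8.59 degrees, less where a joint would pass 70% of its speed; a pose out of reach is approached as far as the arm can. A call with a gripper value outside its range is refused whole. The fingers move at their own pace and stop on an object; "newtons" is the grip in N (left out, the last holds). Time passes only in rows, so rows that repeat a pose let the fingers close. It gives the time, the measured TCP pose, the force and the opening at its end, in the units of the state.
- bot.get_obs(): the state, without advancing time (a new reading comes with each control period).
- cams.camera(name): name is "scene" or "top" or "wrist"; returns a dict with "frame" (384x512x3 uint8, blue, green, red), "depth" (384x512 float32, m along the optical axis (not along the pixel's ray), 0 where there is no reading), "camera_matrix" (3x3 intrinsics, pixels), "R" (3x3) and "t" (3): a world point X has camera coordinates R X + t; the wrist camera has in their place "mount" (4x4, takes a point from camera to tool coordinates, whose origin is the TCP and whose axes are the tool frame's). Camera axes: x right, y down, z forward; pixel columns grow to the right and rows downward; lengths in m; the calibration is good to about 2 mm. A picture is of the moment at which its call begins: read the wrist's pose just before it.
- bot.job_done(): hands the job in, once; it reports no verdict.
Trained networks look in the newest picture that a camera, given by its name, has taken for a name from the list of things; names that differ only in an ending like _2 or _b are one class to them, and where a whole thing is asked for, a point or a joint stands for the part that bears it (a point fixed in the world has none). Each returns a list of dicts, best first, with "confidence" (0 to 1); they miss things now and then, are a little off and sometimes report something else, mostly with a low value. They report only what shows in the picture. A call takes as long as a camera call. They do not tell look-alikes from the thing itself.
- cams.spot_in(name, camera): "rect" ([left, top, right, bottom] in pixels, round what is visible of it).
The state is a dict: "time": time; "q": joint angles; "qd": joint speeds; "joint_efforts": joint torques, N m; "ee_pos": TCP position; "tcp_rot": TCP orientation; "wrist_force": force on the tool from outside, world axes, zero at the start; "torque": the same for the moment, N m; "opening": finger opening in m.
Only numpy, scipy, OpenCV 4.12 (cv2) and the standard library are available. Lean on these libraries where they do the work, as an engineer would, in place of code of your own. Each camera call takes 0.05 s, during which the arm holds its last target. There are 200 camera calls.

TASK

The short stepped nozzle nut on the tray of the reject box has failed its gauge check: push it along the tray with the fingertips and in through the self-closing flap until it drops into the box, then draw the fingers back out so that the flap swings fully shut. Only push the nut: do not grip it or lift it off the tray. Leave the two taller parts on the tray and everything on the bench where they stand.

Things in the scene. Friction and masses are not known exactly. Their poses are not given: they have to be found in the camera images.
- reject_box: Lockable reject box, grey sheet steel, fixed to the bench: 410 long (x) x 340 wide (y) x 144 mm high. Origin at bench level under the middle of the mouth's front face; x points into the box, y to the left as one looks in, z up. Front wall at x 0 to 3 mm with one mouth closed by the flap; bin behind it to x = 167 mm, under a clear lid, with a few earlier rejects in it.
- tray (a point): middle of the infeed tray's open front edge, on its top surface; axes as the box. Flat steel tray 70 mm above the bench, from this edge 240 mm to the front wall, and on at the same level through the mouth to the drop edge. No front lip; side lips 10 mm high, 168 mm left and right.
- mouth (a point): middle of the mouth's lower edge, on the tray's top, in the plane of the front wall's face; axes as the box. Mouth 132 mm wide; clear height 61 mm up to the flap's rod (6 mm thick), lintel to 72 mm, lid frame to 74 mm above the tray, front wall the same height. Upright fingers meet the rod before the nut drops; fingers tilted 30 to 45 degrees, pointing forward and down, pass under it.
- drop_edge (a point): middle of the sharp edge where the tray ends inside, 25 mm behind the front wall's face (cheeks upright at y +-66 mm); axes as the box. Beyond it the bin is open, a drop of 67 mm to a rubber floor. The nut falls once its middle is past this edge, so the fingertips must follow it some 10 to 20 mm in past the front wall.
- flap (a joint): Gravity flap of thin aluminium, 124 wide x 61 mm tall, 90 g, hung on a level rod 64.5 mm above the tray, 3 mm behind the wall's face. 0 = shut (foot 10 mm behind the face, 4 mm above the tray); grows (rad) as it swings inward and up, at most 1.25. Opens inward only, under 1 N, does not stay open, falls shut by itself in about 0.4 s when nothing is under it.
- nut_center (a point): centre (15 mm above its foot) of the nozzle nut, the shortest part on the tray: round, plain steel, 34 mm diameter up to 22 mm, then a 25 mm neck, 30 mm high in all, about 110 g, standing upright on the tray at the start and sliding freely on it
- adapter_center (a point): centre (29 mm above its foot) of a standing steel adapter on the tray, waist-high collar 32 mm diameter, foot 26 mm, 58 mm high, 180 g; must stay
- valve_center (a point): centre (24 mm above its foot) of a standing dark steel valve body on the tray, spool-shaped with a 40 mm foot and 36 mm head, 48 mm high, 220 g; must stay
- injector_mid (a point): middle of a steel injector standing on the bench, 32 mm diameter, 120 mm high; must stay
- wrench_mid (a point): steel wrench lying on the bench, 180 mm long; must stay
- collar_mid (a point): small steel ring on the bench, 32 mm diameter, 12 mm high; must stay
- oil_mid (a point): white bottle on the bench, 60 mm diameter, 150 mm high; must stay
- cup_mid (a point): steel bowl on the bench, 76 mm diameter, 55 mm high; must stay
- nut: the nozzle nut itself; origin at the centre of its foot, z up along its axis
There are look-alikes about, which are no part of the job. What is shaped like the part that bears valve_center but green is not meant. Leave any purple look-alike of the nut alone.

How it is judged (in metres and radians):
On the way, in this order (a step that is already met when the one before it is completed fails the run):
1. the nut is on the tray under the opened flap (value of joint flap above 0.25 rad and x of nut_center in the frame of reject_box above 0 m and z of nut_center in the frame of reject_box above 0.07 m), for 0.05 s.
2. the nut has dropped into the box (x of nut_center in the frame of reject_box between 0.025 and 0.17 m and y of nut_center in the frame of reject_box between -0.17 and 0.17 m and z of nut_center in the frame of reject_box below 0.05 m), for 0.1 s.
At the end, for the whole second after the job is handed in: The nut rests in the bin behind the mouth (its centre more than 25 mm behind the front wall's face and less than 50 mm above the bench), the flap is shut (under 0.06 rad) and still, and the other seven parts are within 15 mm of where they were, the standing ones upright (all of step 2 and value of joint flap below 0.06 rad and velocity of joint flap between -0.1 and 0.1 rad/s and linear speed of nut below 0.02 m/s and distance of each of adapter_center, valve_center, injector_mid, wrench_mid, collar_mid, oil_mid, cup_mid from where it was at the start of the episode below 0.015 m and angle between each of adapter_center, valve_center, injector_mid's own z axis and vertical below 0.2 rad); the robot touches nothing.
It fails at once if the nut is lifted more than 12 mm off the tray (z of nut_center in the frame of reject_box above 0.097 m).
It fails at once if the nut is gripped or pressed with more than 20 N (contact force between the fingers and nut above 20 N).
It fails at once if another part is moved by more than 15 mm (distance of any of adapter_center, valve_center, injector_mid, wrench_mid, collar_mid, oil_mid, cup_mid from where it was at the start of the episode above 0.015 m).
It also fails if it takes over 72 s, if anything falls off the work surface, if the arm or the gripper's body presses on something with over 40 N, if the wrist force passes 120 N, or if a joint passes its speed limit or range.

## Working session

There is one attempt and no reset: what is moved stays moved. The work goes in short steps, Python scripts to look and compute and a tool call to move; the robot and the scene stay as the last step left them, time stands still between calls to the robot, and variables do not carry over. Pictures are saved under pics/ and viewed, about 8 in all and at most 12, crops included, and the job is handed in when it is done.

Besides the shell and the picture viewer there is one more tool, called after "Emit:" by a JSON object that holds its "api" and its "payload", one argument or row to a line. apply_moves: Moves the arm, as the interface text tells. Its arguments: {"type":"object","properties":{"commands":{"type":"array"},"newtons":{"type":"number"}},"required":["commands"]}

```bash
mkdir -p pics; cat > h.py <<'E'
import numpy as np, cv2
from workcell import bot, cams
def snap(n, f=None):
    o=bot.get_obs(); c=cams.camera(n)
    if f: cv2.imwrite(f'pics/{f}.png', c['frame'])
    np.savez(f'{n}.npz', **{k:v for k,v in c.items()}, ee=o['ee_pos'], rot=o['tcp_rot'])
    return c,o
def pts(c):
    K=np.array(c['camera_matrix']); d=c['depth']; v,u=np.mgrid[:d.shape[0],:d.shape[1]]
    P=np.stack([(u-K[0,2])/K[0,0]*d,(v-K[1,2])/K[1,1]*d,d],-1)
    W=(P-np.array(c['t']).ravel())@np.array(c['R'])
    W[d==0]=np.nan
    return W
E
python3 - <<'E'
from h import *
for n in('scene','top'):
    c,o=snap(n,n+'0')
    for k in('nut','adapter_center','valve_center','reject_box','flap','mouth'):
        try: print(n,k,[(np.round(r['rect']).tolist(),round(r['confidence'],2)) for r in cams.spot_in(k,n)])
        except Exception as e: print(k,e)
print(o)
a=[cv2.imread(f'pics/{n}0.png') for n in('scene','top')]
E
```

```text
scene nut [([205.0, 204.0, 218.0, 215.0], 0.62), ([147.0, 225.0, 162.0, 239.0], 0.49), ([358.0, 186.0, 364.0, 194.0], 0.28)]
scene adapter_center [([260.0, 196.0, 266.0, 216.0], 0.73)]
scene valve_center [([236.0, 178.0, 243.0, 202.0], 0.73), ([206.0, 202.0, 218.0, 215.0], 0.38)]
scene reject_box [([153.0, 180.0, 295.0, 306.0], 0.78)]
scene flap []
scene mouth [([153.0, 183.0, 292.0, 305.0], 0.68)]
top nut [([304.0, 169.0, 314.0, 182.0], 0.66)]
top adapter_center [([272.0, 192.0, 288.0, 212.0], 0.33)]
top valve_center [([271.0, 193.0, 288.0, 211.0], 0.78), ([245.0, 161.0, 258.0, 176.0], 0.46), ([303.0, 248.0, 317.0, 265.0], 0.45)]
top reject_box [([212.0, 58.0, 362.0, 236.0], 0.6)]
top flap [([266.0, 127.0, 311.0, 137.0], 0.59), ([84.0, 171.0, 112.0, 189.0], 0.55)]
top mouth [([209.0, 62.0, 364.0, 239.0], 0.78)]
{'time': 0.35, 'q': array([-7.55712669e+01,  4.98547016e+00,  1.00685401e+01,  9.51004706e+01,
       -6.16941139e-04,  9.00011491e+01]), 'qd': array([-0.07766511, -0.09542837, -0.02896269, -0.03799272,  0.06167536,
       -0.00231445]), 'joint_efforts': array([-6.52758063e-04, -5.19492459e+01,  4.64325106e+01,  4.86558740e-03,
        1.00910879e-05,  8.62380205e-06]), 'ee_pos': array([ 0.13702837, -0.53259364,  0.23113438]), 'tcp_rot': array([-87.96828573,  89.98258833, 106.45929839]), 'wrist_force': array([ 0.07174118,  0.08111918, -0.79052541]), 'torque': array([-0.00286084,  0.02657359,  0.04155902]), 'opening': 0.08516868692042713}
```

View pics/scene0.png

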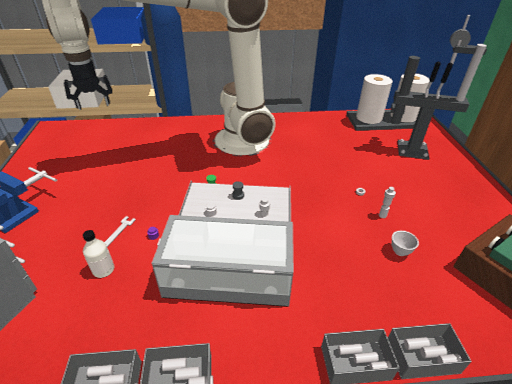

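View pics/top0.png

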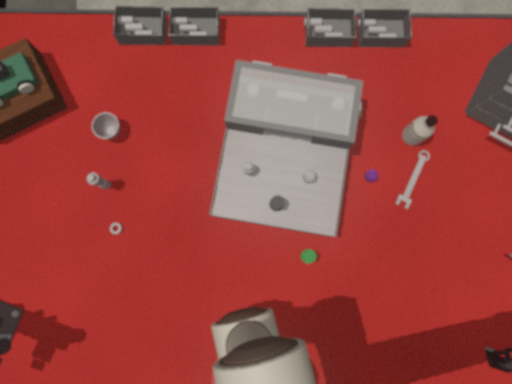

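Candidates for the nut are the silver part at top (309,176)/scene (210,211), which is short and on the tray, the silver part at top (250,169)/scene (264,207), which is taller and so the adapter, and the purple look-alike at top (372,176) on the bench. I choose (309,176). Next I measure it and check one close crop.

```bash
python3 - <<'E'
from h import *
c=dict(np.load('top.npz')); W=pts(c); 
m=(np.abs(W[...,2]-0.07)<0.006); m[:100]=0;m[245:]=0
n,l,s,ce=cv2.connectedComponentsWithStats(m.astype(np.uint8)); i=1+np.argmax(s[1:,4]); t=(l==i)
P=W[t]; print('tray n',len(P),'z',np.median(P[:,2]))
r=cv2.minAreaRect((P[:,:2]*1000).astype(np.float32)); print('rect mm',r, cv2.boxPoints(r).round(1).tolist())
for nm,(u,v) in dict(nut=(309,176),adap=(250,169),valve=(278,203)).items():
    q=W[v-12:v+13,u-12:u+13].reshape(-1,3); z=q[:,2]; q=q[(z>0.083)&(z<.15)]
    top=q[q[:,2]>np.percentile(q[:,2],90)-0.006]
    print(nm,len(q),'maxz',q[:,2].max().round(4),'top ctr',top.mean(0).round(4),'all',((q.min(0)+q.max(0))/2).round(4))
a=(W[...,2]>.132)&(W[...,2]<.16); a[160:]=0;a[:,:200]=0;a[:,380:]=0
A=W[a]; print('box top',cv2.minAreaRect((A[:,:2]*1000).astype(np.float32)),np.median(A[:,2]))
f=c['frame'][100:250,200:390]; f=cv2.resize(f,None,fx=3,fy=3,interpolation=cv2.INTER_CUBIC)
s=dict(np.load('scene.npz'))['frame'][170:250,140:305]; s=cv2.resize(s,(570,276),interpolation=cv2.INTER_CUBIC)
cv2.imwrite('pics/crop1.png',np.vstack([f[150:],s]))
print(c['camera_matrix'],c['t'])
E
```

```text
tray n 10532 z 0.07073156730394428
rect mm ((534.6038818359375, -50.69013977050781), (337.4964599609375, 259.7619323730469), 80.55120086669922) [[378.79998779296875, -195.8000030517578], [635.0, -238.5], [690.4000244140625, 94.4000015258789], [434.20001220703125, 137.10000610351562]]
nut 131 maxz 0.1059 top ctr [ 0.5367 -0.1286  0.1002] all [ 0.5381 -0.1289  0.0945]
adap 128 maxz 0.1318 top ctr [0.5548 0.0347 0.1283] all [0.5544 0.0346 0.1145]
valve 174 maxz 0.1238 top ctr [ 0.4637 -0.0407  0.1187] all [ 0.4623 -0.0405  0.1034]
box top ((729.358642578125, -85.49122619628906), (343.59942626953125, 177.44664001464844), 80.61990356445312) 0.14306828247854197
[[430.53449681   0.         256.1557206 ]
 [  0.         430.53449681 187.96246847]
 [  0.           0.           1.        ]] [0.00963238 0.51011036 1.15401488]
```

View pics/crop1.png

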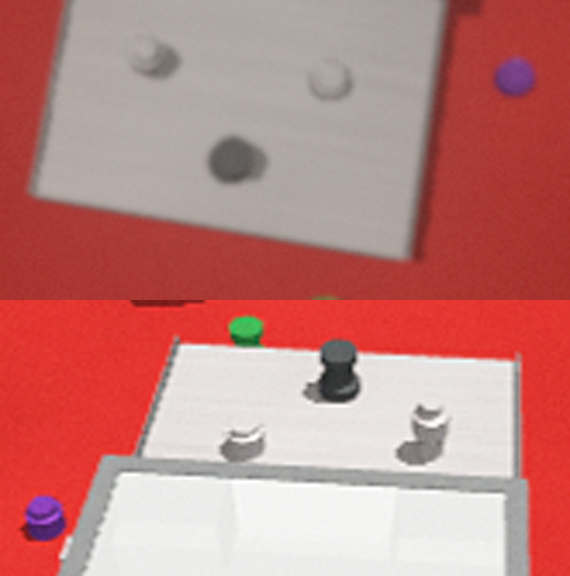

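The crop confirms the choice: the silver part at crop (330,78) is the short stepped nut, the taller silver one at (150,60) is the adapter, and the dark one is the valve. The moves have no pitch turn, so I'll try to get the tilt from an out-of-reach target high in free space.

```bash
cat >> h.py <<'E'
from scipy.spatial.transform import Rotation as Ro
O=np.array([.644,-.070,.070]); RB=Ro.from_euler('z',-9.42,degrees=True).as_matrix()
def R(o): return Ro.from_euler('xyz',o['tcp_rot'],degrees=True).as_matrix()
def info():
    o=bot.get_obs(); r=R(o)
    print('t',o['time'],'q',np.round(o['q'],1),'\nee',np.round(o['ee_pos'],4),'box',np.round(RB.T@(o['ee_pos']-O),4),'F',np.round(o['wrist_force'],1),'op',round(o['opening'],4))
    print('R\n',r.round(3),'pitch below horiz',np.degrees(np.arcsin(-r[2,0])).round(1))
    return o,r
E
python3 - <<'E'
from h import *
o,r=info()
print(r.T@(np.array([.5,-.03,.35])-o['ee_pos']))
E
```

```text
t 0.7 q [-75.6   5.   10.1  95.1   0.   90. ] 
ee [ 0.137  -0.5326  0.2313] box [-0.4244 -0.5394  0.1613] F [-0.3  0.3 -0.4] op 0.0853
R
 [[ 0.     0.249 -0.968]
 [-0.    -0.968 -0.249]
 [-1.     0.    -0.   ]] pitch below horiz 90.0
[-0.1187024  -0.39633999 -0.4767614 ]
```

Emit:
{"api": "apply_moves", "payload": {
  "commands": [
    [-0.05, 0, 0, 0, 1],
    [-0.1, 0, 0, 0, 1],
    [-0.12, -0.04, -0.04, 0.05, 1],
    [-0.12, -0.07, -0.08, 0.1, 0],
    [-0.12, -0.1, -0.12, 0.15, 0],
    [-0.12, -0.13, -0.16, 0.2, 0],
    [-0.12, -0.16, -0.2, 0.25, 0],
    [-0.12, -0.19, -0.23, 0.25, 0],
    [-0.12, -0.22, -0.26, 0.25, -0.4],
    [-0.12, -0.25, -0.3, 0.25, -0.4],
    [-0.12, -0.28, -0.34, 0.25, -0.4],
    [-0.12, -0.31, -0.38, 0.25, -0.4]
  ],
  "newtons": 20
}}

```text
time: 1.9
ee_pos: [0.4286, -0.1358, 0.3516]
tcp_rot: [155.9, 89.9, -24.0]
wrist_force: [1.0, -1.1, -0.2]
opening: 0.0257
```

```bash
python3 - <<'E'
from h import *
o,r=info()
print(r.T@(np.array([.6,-.06,.35])-o['ee_pos']))
E
```

```text
t 1.9 q [-17.6  -4.1  14.8 108.8  -0.  162.3] 
ee [ 0.4286 -0.1358  0.3516] box [-0.2017 -0.1002  0.2816] F [ 1.  -1.1 -0.2] op 0.0257
R
 [[ 0.001  0.002 -1.   ]
 [-0.    -1.    -0.002]
 [-1.     0.    -0.001]] pitch below horiz 89.9
[ 0.0017764  -0.07553    -0.17151681]
```

Emit:
{"api": "apply_moves", "payload": {
  "commands": [
    [0, -0.04, -0.05, 0, -0.4],
    [0, -0.08, -0.1, 0, -0.4],
    [0, -0.08, -0.15, 0, -0.4],
    [0, -0.08, -0.2, 0, -0.4],
    [0, -0.08, -0.25, 0, -0.4],
    [0, -0.08, -0.3, 0, -0.4],
    [0, -0.08, -0.35, 0, -0.4],
    [0, -0.08, -0.4, 0, -0.4],
    [0, -0.08, -0.45, 0, -0.4]
  ]
}}

```text
time: 2.8
ee_pos: [0.7492, -0.0513, 0.3015]
tcp_rot: [175.4, 88.1, -4.5]
wrist_force: [-1.5, 0.3, 1.4]
opening: 0.0254
```

```bash
python3 - <<'E'
from h import *
o,r=info()
E
```

```text
t 2.8 q [ -3.9  43.7  70.5 115.   -0.  176. ] 
ee [ 0.7492 -0.0513  0.3015] box [0.1007 0.0357 0.2315] F [-1.5  0.3  1.4] op 0.0254
R
 [[ 0.033  0.002 -0.999]
 [-0.003 -1.    -0.002]
 [-0.999  0.003 -0.033]] pitch below horiz 88.1
```

Emit:
{"api": "apply_moves", "payload": {
  "commands": [
    [-0.05, 0, -0.1, 0, -0.4],
    [-0.1, 0, -0.3, 0, -0.4],
    [-0.1, 0, -0.5, 0, -0.4],
    [-0.1, 0, -0.5, 0, -0.4],
    [-0.1, 0, -0.5, 0, -0.4],
    [-0.1, 0, -0.5, 0, -0.4],
    [-0.1, 0, -0.5, 0, -0.4],
    [-0.1, 0, -0.5, 0, -0.4]
  ]
}}

```text
time: 3.6
ee_pos: [0.8227, -0.0393, 0.23]
tcp_rot: [176.4, 85.2, -3.5]
wrist_force: [-0.6, 0.6, -0.5]
opening: 0.0262
```

```bash
python3 - <<'E'
from h import *
o,r=info()
E
```

```text
t 3.6 q [-2.700e+00  4.920e+01  7.070e+01  1.067e+02 -1.000e-01  1.772e+02] 
ee [ 0.8227 -0.0393  0.23  ] box [0.1713 0.0595 0.16  ] F [-0.6  0.6 -0.5] op 0.0262
R
 [[ 0.083  0.002 -0.997]
 [-0.005 -1.    -0.002]
 [-0.997  0.005 -0.083]] pitch below horiz 85.2
```

Emit:
{"api": "apply_moves", "payload": {
  "commands": [
    [-0.05, 0.01, 0.0, 0, -0.4],
    [-0.1, 0.02, 0.05, 0, -0.4],
    [-0.15, 0.03, 0.1, 0, -0.4],
    [-0.2, 0.04, 0.15, 0, -0.4],
    [-0.25, 0.05, 0.2, 0, -0.4],
    [-0.3, 0.06, 0.22, 0, -0.4],
    [-0.35, 0.06, 0.22, 0, -0.4],
    [-0.4, 0.06, 0.22, 0, -0.4],
    [-0.45, 0.06, 0.22, 0, -0.4],
    [-0.5, 0.06, 0.22, 0, -0.4],
    [-0.55, 0.06, 0.22, 0, -0.4],
    [-0.6, 0.06, 0.22, 0, -0.4]
  ]
}}

```text
time: 4.8
ee_pos: [0.5276, -0.0877, 0.5379]
tcp_rot: [173.9, 81.7, -6.0]
wrist_force: [-0.3, -0.1, -0.7]
opening: 0.0257
```

```bash
python3 - <<'E'
from h import *
o,r=info()
E
```

```text
t 4.8 q [ -9.7  22.1  70.7 130.4   0.5 170.2] 
ee [ 0.5276 -0.0877  0.5379] box [-0.112  -0.0365  0.4679] F [-0.3 -0.1 -0.7] op 0.0257
R
 [[ 0.143  0.001 -0.99 ]
 [-0.015 -1.    -0.003]
 [-0.99   0.015 -0.143]] pitch below horiz 81.7
```

Emit:
{"api": "apply_moves", "payload": {
  "commands": [
    [-0.05, 0, 0.02, 0, -0.4],
    [-0.1, 0, 0.05, 0, -0.4],
    [-0.15, 0, 0.08, 0, -0.4],
    [-0.2, 0, 0.12, 0, -0.4],
    [-0.25, 0, 0.16, 0, -0.4],
    [-0.3, 0, 0.2, 0, -0.4],
    [-0.35, 0, 0.25, 0, -0.4],
    [-0.4, 0, 0.25, 0, -0.4]
  ]
}}

```text
time: 5.6
ee_pos: [0.4871, -0.1083, 0.5836]
tcp_rot: [171.1, 76.7, -8.8]
wrist_force: [0.1, -0.1, -0.5]
opening: 0.0255
```

```bash
python3 - <<'E'
from h import *
o,r=info()
E
```

```text
t 5.6 q [-13.1  17.   70.7 130.5   1.  167. ] 
ee [ 0.4871 -0.1083  0.5836] box [-0.1485 -0.0635  0.5136] F [ 0.1 -0.1 -0.5] op 0.0255
R
 [[ 0.227 -0.003 -0.974]
 [-0.035 -0.999 -0.005]
 [-0.973  0.035 -0.227]] pitch below horiz 76.7
```

Emit:
{"api": "apply_moves", "payload": {
  "commands": [
    [-0.05, 0, 0, 0, -0.4],
    [-0.1, 0, 0.03, 0, -0.4],
    [-0.15, 0, 0.05, 0, -0.4],
    [-0.2, 0, 0.08, 0, -0.4],
    [-0.25, 0, 0.1, 0, -0.4],
    [-0.3, 0, 0.12, 0, -0.4]
  ]
}}

```text
time: 6.2
ee_pos: [0.4472, -0.1151, 0.624]
tcp_rot: [169.4, 71.9, -10.6]
wrist_force: [1.1, 0.0, 0.6]
opening: 0.0252
```

Emit:
{"api": "apply_moves", "payload": {
  "commands": [
    [-0.05, 0, 0, 0, -0.4],
    [-0.1, 0, 0.03, 0, -0.4],
    [-0.15, 0, 0.05, 0, -0.4],
    [-0.2, 0, 0.08, 0, -0.4],
    [-0.25, 0, 0.1, 0, -0.4],
    [-0.3, 0, 0.12, 0, -0.4]
  ]
}}

```text
time: 6.8
ee_pos: [0.4043, -0.1201, 0.6608]
tcp_rot: [167.8, 67.1, -12.3]
wrist_force: [0.2, 0.1, 0.2]
opening: 0.0254
```

Emit:
{"api": "apply_moves", "payload": {
  "commands": [
    [-0.05, 0, 0, 0, -0.4],
    [-0.1, 0, 0.03, 0, -0.4],
    [-0.15, 0, 0.05, 0, -0.4],
    [-0.2, 0, 0.08, 0, -0.4],
    [-0.25, 0, 0.1, 0, -0.4],
    [-0.3, 0, 0.12, 0, -0.4]
  ]
}}

```text
time: 7.4
ee_pos: [0.3597, -0.1206, 0.6939]
tcp_rot: [166.2, 62.3, -14.1]
wrist_force: [0.2, -0.1, -0.5]
opening: 0.0258
```

```bash
python3 - <<'E'
from h import *
o,r=info()
E
```

```text
t 7.4 q [-20.9   2.7  70.7 130.5   3.2 160.2] 
ee [ 0.3597 -0.1206  0.6939] box [-0.2722 -0.0965  0.6239] F [ 0.2 -0.1 -0.5] op 0.0258
R
 [[ 0.451 -0.032 -0.892]
 [-0.113 -0.993 -0.022]
 [-0.885  0.111 -0.452]] pitch below horiz 62.3
```

Emit:
{"api": "apply_moves", "payload": {
  "commands": [
    [-0.05, -0.02, 0, 0, -0.4],
    [-0.1, -0.04, 0.03, 0, -0.4],
    [-0.15, -0.06, 0.05, 0, -0.4],
    [-0.2, -0.08, 0.08, 0, -0.4],
    [-0.25, -0.1, 0.1, 0, -0.4],
    [-0.3, -0.12, 0.12, 0, -0.4]
  ]
}}

```text
time: 8.0
ee_pos: [0.3264, -0.061, 0.7243]
tcp_rot: [167.2, 57.5, -13.0]
wrist_force: [0.7, 0.1, 0.5]
opening: 0.0257
```

Emit:
{"api": "apply_moves", "payload": {
  "commands": [
    [-0.05, -0.02, 0, 0, -0.4],
    [-0.1, -0.04, 0.03, 0, -0.4],
    [-0.15, -0.06, 0.05, 0, -0.4],
    [-0.2, -0.08, 0.08, 0, -0.4],
    [-0.25, -0.1, 0.1, 0, -0.4],
    [-0.3, -0.12, 0.12, 0, -0.4]
  ]
}}

```text
time: 8.6
ee_pos: [0.2889, -0.035, 0.7475]
tcp_rot: [169.1, 53.1, -10.6]
wrist_force: [-0.3, 0.3, 0.6]
opening: 0.0257
```

```bash
python3 - <<'E'
from h import *
o,r=info()
E
```

```text
t 8.6 q [ -1.6  -6.4  70.7 130.5  -5.4 176.4] 
ee [ 0.2889 -0.035   0.7475] box [-0.356  -0.0236  0.6775] F [-0.3  0.3  0.6] op 0.0257
R
 [[ 0.591 -0.033 -0.806]
 [-0.111 -0.993 -0.04 ]
 [-0.799  0.113 -0.59 ]] pitch below horiz 53.1
```

```bash
python3 - <<'E'
from h import *
c,o=snap('wrist','wrist1'); print(np.round(c['mount'],3),c['camera_matrix'])
E
```

```text
[[-0.    -0.321  0.947 -0.142]
 [ 1.    -0.     0.     0.   ]
 [-0.     0.947  0.321 -0.082]
 [ 0.     0.     0.     1.   ]] [[279.41164818   0.         255.90161655]
 [  0.         279.41164818 192.99090818]
 [  0.           0.           1.        ]]
```

View pics/wrist1.png

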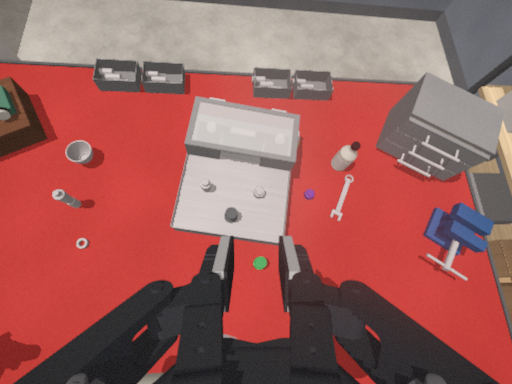

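The wrist view shows the nut at (259,192), still standing clear. The fingers now tilt 37° from vertical with yaw matching the box, and the camera sits on the upper side.

```bash
cat >> h.py <<'E'
def to(b):
    o,r=info(); w=O+RB@np.array(b); print('goal',w.round(4),'tool shift',(r.T@(w-o['ee_pos'])).round(4))
def bx(d): # box-direction -> tool shift
    return (R(bot.get_obs()).T@RB@np.array(d)).round(4)
E
python3 - <<'E'
from h import *
to([-.145,-.080,.130])
E
```

```text
t 8.65 q [ -1.6  -6.4  70.7 130.5  -5.4 176.4] 
ee [ 0.2889 -0.035   0.7475] box [-0.3561 -0.0236  0.6775] F [-0.2 -0.1 -0.6] op 0.0254
R
 [[ 0.591 -0.033 -0.806]
 [-0.111 -0.993 -0.04 ]
 [-0.799  0.113 -0.59 ]] pitch below horiz 53.1
goal [ 0.4879 -0.1252  0.2   ] tool shift [0.5652 0.021  0.1663]
```

Emit:
{"api": "apply_moves", "payload": {
  "commands": [
    [0.045, 0.01, 0.01, 0, -0.4],
    [0.09, 0.02, 0.02, 0, -0.4],
    [0.14, 0.021, 0.035, 0, -0.4],
    [0.19, 0.021, 0.05, 0, -0.4],
    [0.24, 0.021, 0.065, 0, -0.4],
    [0.29, 0.021, 0.08, 0.05, -0.4],
    [0.34, 0.021, 0.1, 0.09, -0.4],
    [0.39, 0.021, 0.115, 0.09, -0.4],
    [0.44, 0.021, 0.13, 0.09, -0.4],
    [0.48, 0.021, 0.14, 0.09, -0.4],
    [0.52, 0.021, 0.155, 0.09, -0.4],
    [0.565, 0.021, 0.166, 0.09, -0.4]
  ]
}}

```text
time: 9.85
ee_pos: [0.4631, -0.1171, 0.2656]
tcp_rot: [174.3, 53.1, -10.7]
wrist_force: [-0.1, -0.1, 0.3]
opening: 0.0257
```

```bash
python3 - <<'E'
from h import *
to([-.145,-.080,.130])
c,o=snap('wrist','wrist2'); M=np.array(c['mount']); r=R(o)
T=np.eye(4);T[:3,:3]=r;T[:3,3]=o['ee_pos']; C=np.linalg.inv(T@M); c['R']=C[:3,:3];c['t']=C[:3,3]
W=pts(c); B=(W-O)@RB
for nm,g in dict(nut=(-.0955,-.0754),valve=(-.183,0)).items():
    d=np.hypot(B[...,0]-g[0],B[...,1]-g[1]); m=(d<.028)&(B[...,2]>.012)&(B[...,2]<.06)
    q=B[m]; print(nm,len(q),q.min(0).round(4),q.max(0).round(4),'mean top',q[q[:,2]>q[:,2].max()-.006].mean(0).round(4))
m=(np.abs(B[...,0]+.06)<.02)&(np.abs(B[...,1])<.05); print('tray z',np.nanmedian(B[m][:,2]))
E
```

```text
t 9.85 q [-16.1 -41.9 -30.7  64.5   3.3 169.9] 
ee [ 0.4631 -0.1171  0.2656] box [-0.1707 -0.0761  0.1956] F [-0.1 -0.1  0.3] op 0.0257
R
 [[ 0.589 -0.106 -0.801]
 [-0.111 -0.993  0.05 ]
 [-0.8    0.06  -0.597]] pitch below horiz 53.1
goal [ 0.4879 -0.1252  0.2   ] tool shift [0.068  0.0015 0.0189]
nut 567 [-0.1122 -0.0906  0.0122] [-0.0787 -0.0579  0.0312] mean top [-0.0957 -0.0743  0.0289]
valve 864 [-0.1962 -0.0176  0.012 ] [-0.1633  0.0175  0.0491] mean top [-0.1802 -0.0006  0.047 ]
tray z -0.001020834567213788
```

View pics/wrist2.png

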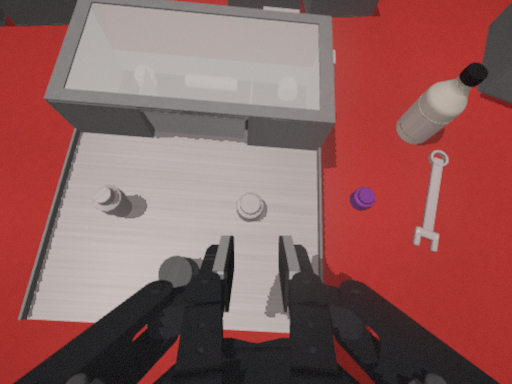

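The close view shows the nut at (250,206), the valve at (177,272) left of the fingers, and the flap at (153–248, 125). Depth puts the nut at box (-96,-75) mm, which agrees with the top camera. I now descend behind it.

Emit:
{"api": "apply_moves", "payload": {
  "commands": [
    [0.04, 0, 0.01, 0, -0.4],
    [0.068, 0.001, 0.019, 0, -0.4],
    [0.095, -0.001, 0.039, 0, -0.4],
    [0.12, -0.003, 0.057, 0, -0.4],
    [0.14, -0.004, 0.072, 0, -0.4],
    [0.152, -0.005, 0.081, 0, -0.4],
    [0.16, -0.005, 0.087, 0, -0.4],
    [0.16, -0.005, 0.087, 0, -0.4],
    [0.16, -0.005, 0.087, 0, -0.4]
  ]
}}

```text
time: 10.8
ee_pos: [0.4861, -0.1253, 0.0752]
tcp_rot: [174.4, 53.7, -10.6]
wrist_force: [2.9, 0.1, 4.9]
opening: 0.0261
```

```bash
python3 - <<'E'
from h import *
to([-.145,-.080,.012])
for d in np.eye(3): print(bx(d*.01))
E
```

```text
t 10.8 q [-16.4 -39.5 -50.4  43.    3.4 169.8] 
ee [ 0.4861 -0.1253  0.0752] box [-0.1467 -0.0804  0.0052] F [2.9 0.1 4.9] op 0.0261
R
 [[ 0.582 -0.106 -0.806]
 [-0.109 -0.993  0.052]
 [-0.806  0.058 -0.589]] pitch below horiz 53.7
goal [ 0.4879 -0.1252  0.082 ] tool shift [-0.0045  0.0001 -0.0054]
[ 0.0059  0.0006 -0.008 ]
[-0.0001 -0.01   -0.0008]
[-0.0081  0.0006 -0.0059]
```

Emit:
{"api": "apply_moves", "payload": {
  "commands": [
    [-0.005, 0, -0.0035, 0, -0.4],
    [0.001, 0.0005, -0.0115, 0, -0.4],
    [0.004, 0.001, -0.0155, 0, -0.4],
    [0.007, 0.0012, -0.0195, 0, -0.4],
    [0.01, 0.0015, -0.0235, 0, -0.4],
    [0.013, 0.002, -0.0275, 0, -0.4],
    [0.016, 0.002, -0.0315, 0, -0.4],
    [0.016, 0.002, -0.0315, 0, -0.4]
  ]
}}

```text
time: 11.6
ee_pos: [0.521, -0.1306, 0.0808]
tcp_rot: [174.4, 53.7, -10.6]
wrist_force: [-0.7, 0.3, -1.3]
opening: 0.0257
```

```bash
cat >> h.py <<'E'
def look(g,f=None):
    c,o=snap('wrist',f); M=np.array(c['mount'])
    T=np.eye(4);T[:3,:3]=R(o);T[:3,3]=o['ee_pos']; C=np.linalg.inv(T@M); c['R']=C[:3,:3];c['t']=C[:3,3]
    B=(pts(c)-O)@RB
    d=np.hypot(B[...,0]-g[0],B[...,1]-g[1]); m=(d<.03)&(B[...,2]>.024)&(B[...,2]<.034); q=B[m]
    if len(q): print('neck top',len(q),np.median(q,0).round(4),q.min(0).round(4),q.max(0).round(4))
E
python3 - <<'E'
from h import *
info(); look((-.0955,-.075),'wrist3')
E
```

```text
t 11.6 q [-15.7 -33.1 -46.4  40.5   3.  170.3] 
ee [ 0.521  -0.1306  0.0808] box [-0.1114 -0.08    0.0108] F [-0.7  0.3 -1.3] op 0.0257
R
 [[ 0.581 -0.106 -0.807]
 [-0.109 -0.993  0.052]
 [-0.806  0.057 -0.589]] pitch below horiz 53.7
neck top 2126 [-0.0943 -0.0752  0.0289] [-0.1243 -0.0985  0.024 ] [-0.0785 -0.0534  0.034 ]
```

View pics/wrist3.png

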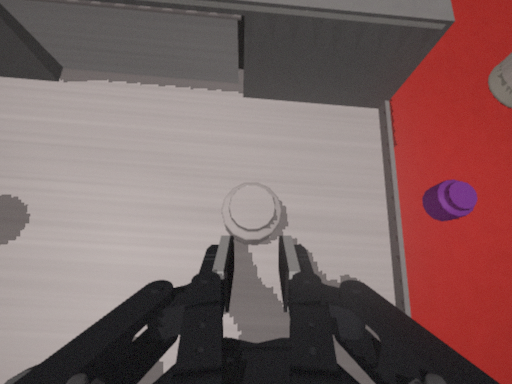

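Emit:
{"api": "apply_moves", "payload": {
  "commands": [
    [0.0027, -0.003, -0.0039, 0, -0.4],
    [0.0053, -0.006, -0.0078, 0, -0.4],
    [0.008, -0.009, -0.0117, 0, -0.4],
    [0.0106, -0.012, -0.0157, 0, -0.4],
    [0.0133, -0.015, -0.0196, 0, -0.4],
    [0.016, -0.018, -0.0235, 0, -0.4],
    [0.0186, -0.021, -0.0274, 0, -0.4],
    [0.0212, -0.0243, -0.0313, 0, -0.4]
  ]
}}

```text
time: 12.45
ee_pos: [0.5613, -0.1102, 0.0807]
tcp_rot: [174.4, 53.7, -10.6]
wrist_force: [0.7, -1.1, -0.2]
opening: 0.0254
```

```bash
python3 - <<'E'
from h import *
info(); look((-.06,-.05),'wrist4')
E
```

```text
t 12.45 q [-11.3 -27.  -42.9  37.8   0.4 173.8] 
ee [ 0.5613 -0.1102  0.0807] box [-0.075  -0.0532  0.0107] F [ 0.7 -1.1 -0.2] op 0.0254
R
 [[ 0.581 -0.106 -0.807]
 [-0.109 -0.993  0.052]
 [-0.806  0.058 -0.589]] pitch below horiz 53.7
neck top 2161 [-0.0608 -0.0518  0.0288] [-0.0884 -0.0762  0.024 ] [-0.0446 -0.0271  0.034 ]
```

View pics/wrist4.png

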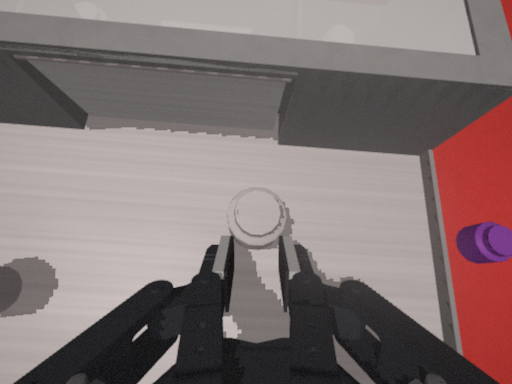

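The nut sits in the notch between the tips at (257,215) and follows well. I repeat the diagonal push.

Emit:
{"api": "apply_moves", "payload": {
  "commands": [
    [0.0027, -0.003, -0.0039, 0, -0.4],
    [0.0053, -0.006, -0.0078, 0, -0.4],
    [0.008, -0.009, -0.0117, 0, -0.4],
    [0.0106, -0.012, -0.0157, 0, -0.4],
    [0.0133, -0.015, -0.0196, 0, -0.4],
    [0.016, -0.018, -0.0235, 0, -0.4],
    [0.0186, -0.021, -0.0274, 0, -0.4],
    [0.0212, -0.0243, -0.0313, 0, -0.4]
  ]
}}

```text
time: 13.3
ee_pos: [0.6024, -0.0895, 0.0807]
tcp_rot: [174.4, 53.7, -10.6]
wrist_force: [-1.0, -0.3, -0.3]
opening: 0.0261
```

```bash
python3 - <<'E'
from h import *
info(); look((-.023,-.025),'wrist5')
E
```

```text
t 13.3 q [ -7.6 -20.8 -38.8  35.8  -1.7 176.8] 
ee [ 0.6024 -0.0895  0.0807] box [-0.0379 -0.0261  0.0107] F [-1.  -0.3 -0.3] op 0.0261
R
 [[ 0.582 -0.106 -0.807]
 [-0.109 -0.993  0.052]
 [-0.806  0.057 -0.589]] pitch below horiz 53.7
neck top 2347 [-0.0225 -0.0252  0.0288] [-0.0503 -0.0513  0.024 ] [ 0.0059 -0.002   0.034 ]
```

View pics/wrist5.png

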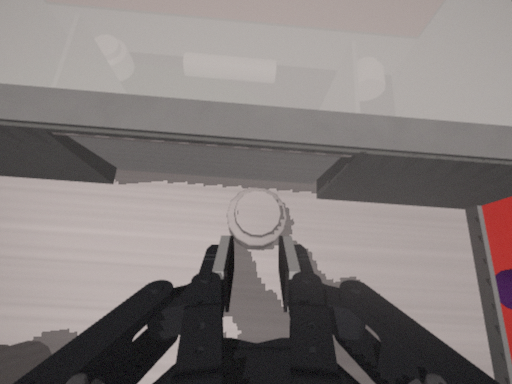

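The nut is at (257,215), in line with the mouth (115–318) and just in front of the flap. I push straight in.

Emit:
{"api": "apply_moves", "payload": {
  "commands": [
    [0.0026, -0.0002, -0.0035, 0, -0.4],
    [0.0051, -0.0004, -0.007, 0, -0.4],
    [0.0077, -0.0006, -0.0105, 0, -0.4],
    [0.0102, -0.0008, -0.014, 0, -0.4],
    [0.0128, -0.001, -0.0175, 0, -0.4],
    [0.0153, -0.001, -0.021, 0, -0.4],
    [0.0179, -0.0012, -0.0245, 0, -0.4],
    [0.0204, -0.0014, -0.028, 0, -0.4],
    [0.023, -0.0016, -0.0315, 0, -0.4],
    [0.0255, -0.0018, -0.035, 0, -0.4],
    [0.0281, -0.002, -0.0385, 0, -0.4],
    [0.0306, -0.002, -0.042, 0, -0.4]
  ]
}}

```text
time: 14.55
ee_pos: [0.6554, -0.0927, 0.0812]
tcp_rot: [174.5, 53.7, -10.5]
wrist_force: [-0.6, -0.1, -0.1]
opening: 0.0253
```

```bash
python3 - <<'E'
from h import *
info(); look((.03,-.025),'wrist6')
E
```

```text
t 14.55 q [ -7.2 -12.7 -32.6  33.8  -2.  177.1] 
ee [ 0.6554 -0.0927  0.0812] box [ 0.015  -0.0206  0.0112] F [-0.6 -0.1 -0.1] op 0.0253
R
 [[ 0.582 -0.106 -0.806]
 [-0.108 -0.993  0.052]
 [-0.806  0.057 -0.59 ]] pitch below horiz 53.7
```

View pics/wrist6.png

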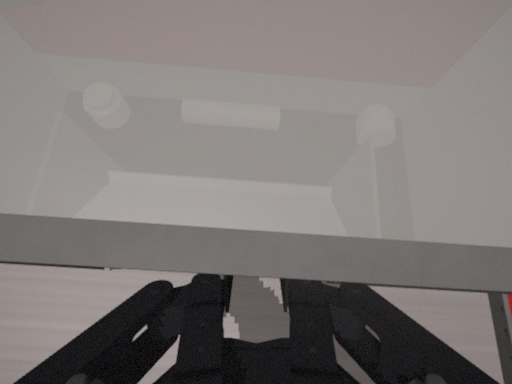

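Emit:
{"api": "apply_moves", "payload": {
  "commands": [
    [0.0015, 0.0001, -0.002, 0, -0.4],
    [0.003, 0.0003, -0.004, 0, -0.4],
    [0.003, 0.0003, -0.004, 0, -0.4]
  ]
}}

```text
time: 14.9
ee_pos: [0.6598, -0.0926, 0.0793]
tcp_rot: [174.6, 53.9, -10.3]
wrist_force: [-2.8, 5.1, -4.4]
opening: 0.0253
```

Emit:
{"api": "apply_moves", "payload": {
  "commands": [
    [-0.006, -0.0006, 0.008, 0, -0.4],
    [-0.012, -0.0012, 0.016, 0, -0.4],
    [-0.018, -0.0018, 0.024, 0, -0.4],
    [-0.024, -0.0024, 0.032, 0, -0.4],
    [-0.03, -0.003, 0.04, 0, -0.4],
    [-0.036, -0.0036, 0.048, 0, -0.4],
    [-0.042, -0.0042, 0.056, 0, -0.4],
    [-0.048, -0.0048, 0.064, 0, -0.4]
  ]
}}

```text
time: 15.7
ee_pos: [0.5799, -0.0793, 0.0803]
tcp_rot: [174.6, 53.9, -10.3]
wrist_force: [0.6, -0.1, 0.6]
opening: 0.026
```

```bash
python3 - <<'E'
from h import *
info(); look((.03,-.025),'wrist7')
for d in np.eye(3): print(bx(d*.01))
E
```

```text
t 15.7 q [ -6.8 -24.6 -41.3  37.2  -2.1 177.5] 
ee [ 0.5799 -0.0793  0.0803] box [-0.0617 -0.0197  0.0103] F [ 0.6 -0.1  0.6] op 0.026
R
 [[ 0.58  -0.104 -0.808]
 [-0.106 -0.993  0.052]
 [-0.808  0.056 -0.587]] pitch below horiz 53.9
neck top 413 [ 0.0052 -0.0248  0.0292] [ 0.0041 -0.0421  0.024 ] [ 0.0062 -0.0081  0.034 ]
[ 0.0059  0.0006 -0.0081]
[-0.0001 -0.01   -0.0008]
[-0.0081  0.0006 -0.0059]
```

View pics/wrist7.png

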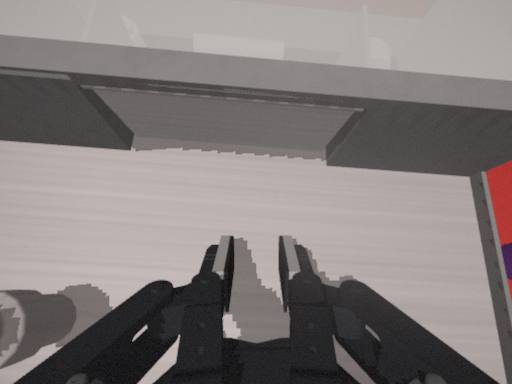

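The flap looks shut (130–330, 90–150) and the tray in front of it is empty. I rise clear and check the bin.

Emit:
{"api": "apply_moves", "payload": {
  "commands": [
    [-0.025, 0.002, -0.018, 0, -0.4],
    [-0.05, 0.004, -0.035, 0, -0.4],
    [-0.08, 0.005, -0.06, 0, -0.4],
    [-0.12, 0.008, -0.09, 0, -0.4],
    [-0.16, 0.01, -0.12, 0, -0.4],
    [-0.16, 0.01, -0.12, 0, -0.4]
  ]
}}

```text
time: 16.35
ee_pos: [0.5843, -0.0785, 0.29]
tcp_rot: [174.7, 53.2, -10.3]
wrist_force: [0.3, 0.6, -0.4]
opening: 0.0255
```

```bash
python3 - <<'E'
from h import *
info(); 
c,o=snap('top'); W=pts(c)
for k in('nut','adapter_center','valve_center'):
    print(k,[(np.round(r['rect']).tolist(),round(r['confidence'],2)) for r in cams.spot_in(k,'top')])
a=dict(np.load('top.npz'))['frame'] ; f1=cv2.imread('pics/top0.png')
t=cv2.resize(c['frame'][50:250,200:390],None,fx=2,fy=2,interpolation=cv2.INTER_CUBIC)
t0=cv2.resize(f1[50:250,200:390],None,fx=2,fy=2,interpolation=cv2.INTER_CUBIC)
cv2.imwrite('pics/end.png',np.hstack([t0,t]))
c,o=snap('wrist'); cv2.imwrite('pics/wend.png',c['frame'])
E
```

```text
t 16.35 q [ -6.6 -25.2 -18.8  59.7  -2.2 177.6] 
ee [ 0.5843 -0.0785  0.29  ] box [-0.0575 -0.0182  0.22  ] F [ 0.3  0.6 -0.4] op 0.0255
R
 [[ 0.589 -0.104 -0.801]
 [-0.107 -0.993  0.051]
 [-0.801  0.056 -0.596]] pitch below horiz 53.2
nut [([364.0, 173.0, 379.0, 178.0], 0.56)]
adapter_center [([244.0, 163.0, 256.0, 175.0], 0.44)]
valve_center []
```

View pics/end.png

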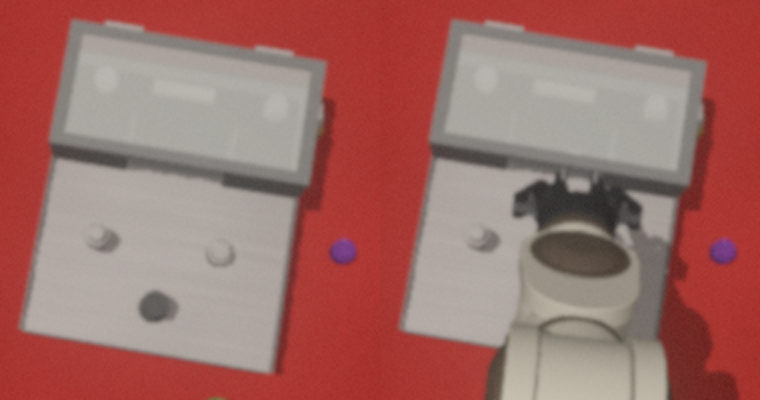

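View pics/wend.png

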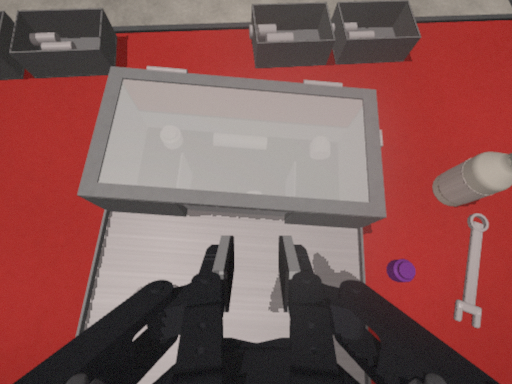

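```bash
python3 - <<'E'
from h import *
s0=dict(np.load('scene.npz')); c,o=snap('scene')
for nm,(l,t,r,b) in dict(valve=(228,176,248,206),adapter=(254,194,272,218),inj=(375,182,400,222),collar=(350,184,370,198),cup=(385,228,422,258),oil=(80,228,118,280),wrench=(100,214,138,250)).items():
    d=cv2.absdiff(s0['frame'][t:b,l:r],c['frame'][t:b,l:r]).max(2); print(nm,'px changed',int((d>40).sum()),'of',d.size)
W=pts(c); B=(W-O)@RB
for k in('valve_center','adapter_center','nut'): print(k,[(np.round(r['rect']).tolist(),round(r['confidence'],2)) for r in cams.spot_in(k,'scene')])
# nut in bin by wrist depth
c=dict(np.load('wrist.npz')); M=c['mount'];T=np.eye(4);T[:3,:3]=Ro.from_euler('xyz',c['rot'],degrees=True).as_matrix();T[:3,3]=c['ee']
C=np.linalg.inv(T@M);c['R']=C[:3,:3];c['t']=C[:3,3];B=(pts(c)-O)@RB
for p in((255,193),(245,193),(265,193),(255,197),(235,193),(240,160),(230,211)): print(p,B[p[1],p[0]].round(3),c['frame'][p[1],p[0]])
E
```

```text
valve px changed 0 of 600
adapter px changed 0 of 432
inj px changed 0 of 1000
collar px changed 0 of 280
cup px changed 0 of 1110
oil px changed 0 of 1976
wrench px changed 0 of 1368
valve_center [([155.0, 180.0, 297.0, 310.0], 0.74), ([206.0, 176.0, 216.0, 181.0], 0.51), ([233.0, 181.0, 245.0, 202.0], 0.46)]
adapter_center [([256.0, 196.0, 270.0, 216.0], 0.6)]
nut [([390.0, 233.0, 419.0, 255.0], 0.7)]
(255, 193) [ 0.017 -0.021  0.07 ] [174 176 181]
(245, 193) [ 0.015 -0.01   0.073] [149 152 155]
(265, 193) [ 0.017 -0.032  0.07 ] [166 169 174]
(255, 197) [ 0.011 -0.021  0.072] [132 133 137]
(235, 193) [0.014 0.001 0.073] [133 136 140]
(240, 160) [ 0.055 -0.001  0.071] [165 169 173]
(230, 211) [0.007 0.008 0.013] [ 99 102 104]
```

All seven bystander parts are unchanged pixel for pixel in the scene view. I take one more wrist frame from further in, to check by parallax that the nut is low in the bin.

Emit:
{"api": "apply_moves", "payload": {
  "commands": [
    [-0.004, 0.003, -0.041, 0, -0.4],
    [0.01, 0.006, -0.08, 0, -0.4],
    [0.02, 0.008, -0.1, 0, -0.4],
    [0.02, 0.008, -0.1, 0, -0.4]
  ]
}}

```text
time: 17.2
ee_pos: [0.6754, -0.0939, 0.3205]
tcp_rot: [174.6, 54.1, -10.4]
wrist_force: [0.1, 0.0, -0.3]
opening: 0.0259
```

```bash
python3 - <<'E'
from h import *
info()
c,o=snap('wrist','wz'); M=np.array(c['mount']);T=np.eye(4);T[:3,:3]=R(o);T[:3,3]=o['ee_pos'];TM=T@M
K=np.array(c['camera_matrix']); g=cv2.cvtColor(c['frame'],cv2.COLOR_BGR2GRAY)
# rectify onto horizontal plane at nut-top height in bin (z_box=-0.037), 1 px = 3 mm, x 0..165, y 60..-100
cb=RB.T@(TM[:3,3]-O); 
C=np.linalg.inv(TM)
for z in(-.037,.029):
    xs=np.arange(.015,.165,.008); ys=np.arange(.05,-.10,-.006); X,Y=np.meshgrid(xs,ys,indexing='ij')
    Wd=np.stack([X,Y,np.full_like(X,z)],-1)@RB.T+O
    P=(Wd@C[:3,:3].T+C[:3,3])@K.T; uv=(P[...,:2]/P[...,2:]).astype(np.float32)
    G=cv2.remap(g,uv[...,0],uv[...,1],cv2.INTER_LINEAR); print('z',z,'y cols 50..-100')
    for x,row in zip(xs,G): print(int(x*1000),' '.join(f'{v:3d}' for v in row))
E
```

```text
t 17.2 q [ -7.1 -11.1  -4.4  60.8  -1.9 177.2] 
ee [ 0.6754 -0.0939  0.3205] box [ 0.0349 -0.0185  0.2505] F [ 0.1  0.  -0.3] op 0.0259
R
 [[ 0.577 -0.104 -0.81 ]
 [-0.106 -0.993  0.052]
 [-0.81   0.056 -0.584]] pitch below horiz 54.1
z -0.037 y cols 50..-100
15  41  39  41  37  39  41  33  29  22 198 203 201 199 198 196 198 198 193 187 190 184  47  58  53  55  57
23  36  41  40  41  42 126  78  30  23 207 207 208 206 204 204 204 204 203 202 201 196  49  61 123  59  57
31  65  41  42 109 139 139  53  27  24 194 204 205 206 206 204 197 190 190 189 188 159  49  61 164 155  66
39 157  41  41  65 140 139  82  29  24 193 204 206 206 205 204 196 188 188 189 189 118  52  56 136 141 141
47 195  45  47  57 139 139 109  31  23 191 198 203 203 203 202 192 189 188 188 188 101  56  59 141 142 133
55 194  48  41  41 139 140 124  36  52 192 193 195 197 196 192 189 189 188 188 187  88  57  98 141 141  91
63 194 180  41  42 131 140 140  33 123 193 191 191 190 190 191 189 188 188 187 188  74  62 135 141 141  63
71 194 194 193 193 167 139 139  42 167 192 192 190 189 190 189 189 189 189 188 187  75  62 
[... 2565 characters left out ...]
 189 186 187 186 186 186 186 185 186 184 184 189 195
119 190 190 202 203 202 203 203 203 203 202 202 202 201 201 194 187 185 186 185 186 186 186 186 185 188 197
127 190 188 203 203 204 202 203 202 202 201 201 201 201 199 195 185 184 186 185 186 185 185 185 184 187 196
135 190 190 190 189 189 190 189 189 190 189 188 188 188 188 188 187 187 186 186 187 185 185 186 185 184 192
143 195 195 193 195 194 194 194 194 192 193 193 193 194 192 193 192 192 192 191 191 191 191 191 191 191 190
151 187 187 187 185 187 187 186 186 187 186 186 184 186 185 185 185 184 184 184 185 184 184 184 184 184 183
159 186 187 186 186 185 186 185 186 185 186 184 186 185 185 184 185 186 185 184 184 184 185 185 183 184 183
```

Parallax between the two views agrees only with the nut lying low in the bin, at about box x 40, y -20 mm. I hand in.

```bash
python3 -c "
from h import *
print(bot.job_done())"
```

```text
the job is handed in; nothing more can be done
None
```

The nut has been pushed through the flap and dropped into the reject box. I handed the job in with the fingers out and clear, at about 17 s on the robot's clock; no verdict was reported.

**How:** The moves have no pitch turn, so I tilted the fingers about 36° from vertical by driving the arm against two joint limits in free space. I then nested the nut between the two fingertips, part open. From there I pushed it diagonally across the tray and straight in through the flap, to about 19 mm past the wall face.

**Last checks:**
- **Flap:** it looked shut in the last wrist pictures, with its lower part about 7 mm behind the wall face in the depth reading. I did not measure its angle.
- **Nut:** it was gone from the tray. Two wrist views agree only with it lying low in the bin, at about x 40, y -20 mm. That is inferred from pixels, because the depth camera reads the lid rather than what is under it.
- **Other parts:** all seven were unchanged pixel for pixel in the scene camera.
- **Forces:** the fingertips touched the tray with about 6 N on the way down and 7 N at the deepest point. Contact force on the nut itself was not measured. The wrist force stayed under about 2 N in the readings taken while pushing.

**Disagreements:** the nut detector's late reports were false, one on the steel bowl and one on the purple look-alike, so I ignored them. The top camera could not see the valve because the arm hid it, so I checked the valve from the scene camera.

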